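# Put the trim scraper back in the clip drawer and push the drawer home

## Robot

A 6-joint arm with a two-finger parallel gripper is mounted at the origin on a cart in front of the work surface, level with it; the furniture and walls round the work are solid. World frame = base frame: x ahead of the robot, y to its left, z up, the work surface at z = 0. Lengths are in m, angles in rad, forces in N, time in s.
With the tool pointing down it reaches from about 0.35 to 0.775 m from the base axis. Payload 5.5 kg.
Tool frame: the origin (TCP) lies at the very end of the fingers, on their centre line; the grasp point (between the pads) lies 19 mm behind it; x points along the fingers, y is the direction in which the jaws open and shut, and the axes are right-handed (so a half turn about x gives the same grasp; the last joint's range is limited). The gripper opens to 85 mm and grips with 20 to 120 N. Pads are 22 mm wide; open, the fingers measure 114 mm over their backs; the gripper's body (76 mm by 85 mm) begins 54 mm behind the grasp point. The pads swing forward as they close: fully open they stand 13 mm farther back than shut.
Start: joints at [-1.26, 0.313, 0.046, 1.304, 0, 1.431], TCP at [0.251, -0.518, 0.231] pointing down, gripper open.
Joint ranges: [-2.76, 2.76], [-0.86, 1.69], [-1.03, 1.26], [-2.2, 2.34], [-1.47, 1.5], [-3.14, 3.14]. Speed limits (rad/s): [2.57, 2.57, 3.14, 3.14, 3.14, 3.14].

## Interface

Orientations are given as a unit quaternion [w, x, y, z].
In Python, from workcell import env gives the robot as it stands.
- The arm moves only by the tool drive_tool, never from a script. Its argument "plan" is a list that holds one entry, the list of rows, each a list of 7 numbers: the shift along the tool's x, y, z in cm, then the turn, a rotation vector about the tool's x, y, z in degrees, then the opening, from 0 (shut) to 1 (fully open). In form: [[[tx, ty, tz, wx, wy, wz, fingers], ...]]. A call has exactly 5 rows; each row shifts and turns the commanded pose from where the row before left it, along the tool's axes as they then stand; what a row does not reach is not made up. A row lasts 1/12 s, in which the tool goes at most 41.7 mm and 7.16 degrees, less where a joint would pass 70% of its speed; a pose out of reach is approached as far as the arm can. A call with a gripper value outside its range is refused whole. The fingers move at their own pace and stop on an object; "squeeze" is the grip in N (left out, the last holds). Time passes only in rows, so rows that do not move let the fingers close, or fill a call up. It gives the time, the measured TCP pose, the force and the opening at its end, in the units of the state.
- env.get_state(): the state, without advancing time (a new reading comes with each control period).
- env.read_camera(name): name is "scene" or "top"; returns the picture (384x512x3 uint8, red, green, blue); there is no depth.
- env.camera_model(name): a dict with "camera_matrix" (3x3 intrinsics, pixels), "camera_from_world" (4x4, takes a point from world to camera coordinates). Camera axes: x right, y down, z forward; pixel columns grow to the right and rows downward; lengths in m; the calibration is good to about 2 mm. A picture is of the moment at which its call begins. camera_model takes no time and is no camera call.
- env.hand_in(): hands the job in, once; it reports no verdict.
The state is a dict: "clock": time; "joint_pos": joint angles; "qvel": joint speeds; "tau": joint torques, N m; "tcp_pos": TCP position; "orientation": TCP orientation; "wrist_force": force on the tool from outside, world axes, zero at the start; "ft_torque": the same for the moment, N m; "finger_gap": finger opening in m.
Only numpy, scipy, OpenCV 4.12 (cv2) and the standard library are available. Lean on these libraries where they do the work, as an engineer would, in place of code of your own. Each camera call takes 0.05 s, during which the arm holds its last target.

## Task

The orange trim scraper was left on top of the small steel drawer cabinet: lay it flat in the cabinet's open top drawer, on the frosted clear tray over the trim clips, and let go of it. Then push the drawer fully home, past its catch, so that it stays shut; do not slam it, and leave the torch, the tin and the jar beside the cabinet where they stand.

Things in the scene. Friction and masses are not known exactly. Their poses are not given: they have to be found in the camera images.
- parts_cabinet: small dark steel cabinet, fixed on the table; of its three stacked drawers only the top one moves, and it starts open. Origin on the table under it; x points from its front into it (drawers push home along +x), y to the left as one faces it. Its flat top spans x -0.067 (front edge) to 0.083, y +-0.109, at z = 0.132; the top's underside is at 0.1275: what lies in the drawer must stay below that
- parts_cabinet_d2 (a joint): opening of the top drawer in m: 0 fully home, 0.105 fully out; starts at 0.096 to 0.104. It slides easily (about 0.5 N) until 0.013; there a sprung ball catch resists with about 5 N down to 0.005; past that the catch draws the drawer home to 0 by itself and holds it. Stopped at the catch it stays ajar
- drawer_pull (a point): middle of the front face of the top drawer's bright bow pull, which is 50 mm wide (y), 8 mm high and stands 12 mm out from the drawer's front panel; the panel is 214 mm wide and spans heights 0.089 to 0.1265. Axes as the cabinet's. Mind the solid blue air hose that hangs plumb beside the robot's left shoulder, at x = 0.05, y = 0.21: an arm that would touch it reaches the cabinet with its tool leaned (palm to the right, up to 0.5 rad)
- drawer_tray (a point): point on the floor of the frosted clear tray in the top drawer (height 0.112), midway across it, about the middle of the part that is open in front of the cabinet (90 to 100 mm in x, 190 mm in y). Axes as the cabinet's; moves with the drawer. The floor reaches 43 mm forward (-x) from here, 83 mm back, 95 mm to either side; lip 5 mm high; drawer sides rise 13 mm, front panel 14.5 mm above the floor
- scraper_mid (a point): centre of the orange plastic trim scraper, half-way up: 98 mm long (its y axis), 8 mm thick (z), flat; blade at its -y end 41 mm wide (x), +y end 20 mm; solid as a plain wedge between these, so fingers close on it at about 30 mm across the middle; 30 g. It starts lying flat on the cabinet's top, its y axis within 0.5 rad of the cabinet's y
- torch: dark inspection torch, 31 mm across and 109 mm high, standing on its head left of the cabinet; origin at its foot. To be left alone
- wax_tin: flat round tin, red lid on white, 80 mm across and 34 mm high; origin under its centre. To be left alone
- jar_green: white jar with a green lid, 64 mm across and 56 mm high; origin under its centre. To be left alone
Mind the look-alikes: they are no part of the job. Leave any black look-alike of the part that bears scraper_mid alone.

How it is judged:
By the outcome, as a careful person would: the job done as asked, in the order asked, and still so for the second after the job is handed in, with the robot touching nothing.
It also fails if it takes over 48 s, if anything falls off the work surface, if the arm or the gripper's body presses on something with over 40 N, if the wrist force passes 120 N, or if a joint passes its speed limit or range.

## Working session

There is one attempt and no reset: what is moved stays moved. The work goes in short steps, Python scripts to look and compute and a tool call to move; the robot and the scene stay as the last step left them, time stands still between calls to the robot, and variables do not carry over. Pictures are saved under pics/ and viewed, and the job is handed in when it is done.

Besides the shell and the picture viewer there is one more tool, called after "Call:" as name(argument=value, ...) on one line, values as JSON. drive_tool: Moves the arm, as the interface text tells. Its arguments: {"type":"object","properties":{"plan":{"type":"array","items":{"type":"array","items":{"type":"array","items":{"type":"number"}}}},"squeeze":{"type":"number"}},"required":["plan"]}

```bash
mkdir -p pics; ls; python3 - <<'E'
from workcell import env
import cv2,numpy as np
print(env.get_state())
for n in("scene","top"):
    im=env.read_camera(n); cv2.imwrite(f"pics/{n}0.png",im[...,::-1]); 
    m=env.camera_model(n); print(n,np.round(m["camera_matrix"],1).tolist(),np.round(m["camera_from_world"],4).tolist())
E
```

```text
pics
{'clock': 0.0, 'joint_pos': array([-1.25958888e+00,  3.14034271e-01,  4.49891345e-02,  1.30361873e+00,
        1.67273473e-05,  1.43120563e+00]), 'qvel': array([0.00092106, 0.00185649, 0.00149711, 0.00035665, 0.00100176,
       0.00092652]), 'tau': array([-1.18689637e-03, -4.80627465e+01,  2.98534888e+01,  1.92346080e-02,
       -2.97600454e-04,  1.37277479e-05]), 'tcp_pos': array([ 0.25036025, -0.51706321,  0.23039377]), 'orientation': array([-0.15737666, -0.68916952, -0.15869336,  0.68927091]), 'wrist_force': array([ 2.38171958e-01, -2.74435509e-05, -3.18530736e-01]), 'ft_torque': array([ 0.02261987, -0.03155878, -0.03195557]), 'finger_gap': 0.08539730991749771}
scene [[432.7, 0.0, 252.6], [0.0, 432.7, 187.8], [0.0, 0.0, 1.0]] [[0.8844, -0.4666, 0.0138, -0.5432], [-0.2236, -0.4494, -0.8649, 0.1014], [0.4097, 0.7618, -0.5017, 0.8704], [0.0, 0.0, 0.0, 1.0]]
top [[461.1, 0.0, 256.0], [0.0, 461.1, 191.8], [0.0, 0.0, 1.0]] [[-0.0294, -0.9995, 0.0068, -0.1978], [-0.9982, 0.029, -0.0516, 0.497], [0.0514, -0.0083, -0.9986, 1.0365], [0.0, 0.0, 0.0, 1.0]]
```

View pics/scene0.png

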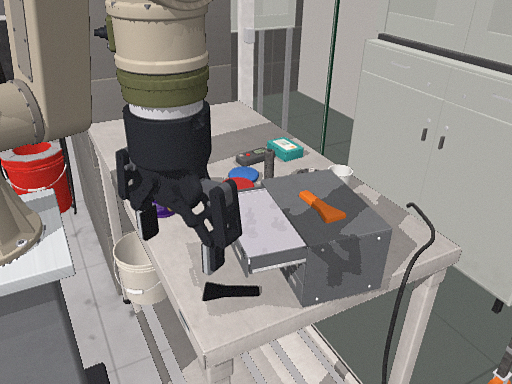

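View pics/top0.png

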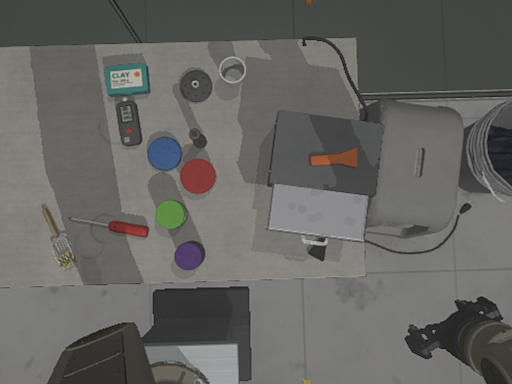

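Scene view: the orange scraper is on the cabinet top at (322,206), and the black look-alike is on the table at (230,291). Top view: the orange scraper is at (335,159) and the black one at (317,252), by the bright pull at (315,240). The red-handled screwdriver at (125,228) isn't a candidate. I choose the orange one on the cabinet and check it in a crop.

```bash
cat > h.py <<'E'
import numpy as np,cv2
from workcell import env
def ray(n,u,v,z):
    m=env.camera_model(n);K=m["camera_matrix"];T=m["camera_from_world"];R=T[:3,:3];t=T[:3,3]
    c=-R.T@t;d=R.T@np.linalg.solve(K,[u,v,1.]);return c+d*(z-c[2])/d[2]
def proj(n,p):
    m=env.camera_model(n);K=m["camera_matrix"];T=m["camera_from_world"];q=K@(T[:3,:3]@np.asarray(p)+T[:3,3]);return q[:2]/q[2]
def omask(im):
    h=cv2.cvtColor(im,cv2.COLOR_RGB2HSV);return cv2.inRange(h,(5,150,90),(20,255,255))
E
python3 - <<'E'
import cv2
from h import *
im=cv2.imread("pics/top0.png"); 
cv2.imwrite("pics/topc.png",cv2.resize(im[90:270,250:400],None,fx=4,fy=4,interpolation=cv2.INTER_CUBIC)[:,:600][:600])
cv2.imwrite("pics/topc.png",cv2.resize(im[95:270,250:400],None,fx=3.4,fy=3.4,interpolation=cv2.INTER_CUBIC))
s=cv2.imread("pics/scene0.png");cv2.imwrite("pics/scc.png",cv2.resize(s[140:310,190:400],None,fx=3.5,fy=3.5,interpolation=cv2.INTER_CUBIC))
for n,i in(("top",im),("scene",s)):
    m=omask(i[...,::-1].copy());cs,_=cv2.findContours(m,cv2.RETR_EXTERNAL,cv2.CHAIN_APPROX_NONE)
    for c in cs:
        if cv2.contourArea(c)<60: continue
        print(n,cv2.contourArea(c),cv2.minAreaRect(c))
        P=np.array([ray(n,*p,0.140)[:2] for p in c[:,0]]);r=cv2.minAreaRect(P.astype(np.float32)*1000)
        print(r, cv2.boxPoints(r).round(1).tolist())
E
```

```text
top 460.0 ((333.0, 157.5), (17.0, 46.0), 90.0)
((549.6696166992188, -368.19293212890625), (92.68150329589844, 34.480960845947266), 87.67477416992188) [[530.5999755859375, -413.79998779296875], [565.0, -415.20001220703125], [568.7999877929688, -322.6000061035156], [534.2999877929688, -321.20001220703125]]
scene 542.5 ((320.25067138671875, 208.32391357421875), (51.462547302246094, 17.745704650878906), 30.465543746948242)
((545.0093383789062, -376.6491394042969), (103.34964752197266, 43.3958625793457), 86.56779479980469) [[520.2999877929688, -426.8999938964844], [563.5999755859375, -429.5], [569.7999877929688, -326.3999938964844], [526.4000244140625, -323.79998779296875]]
```

View pics/topc.png

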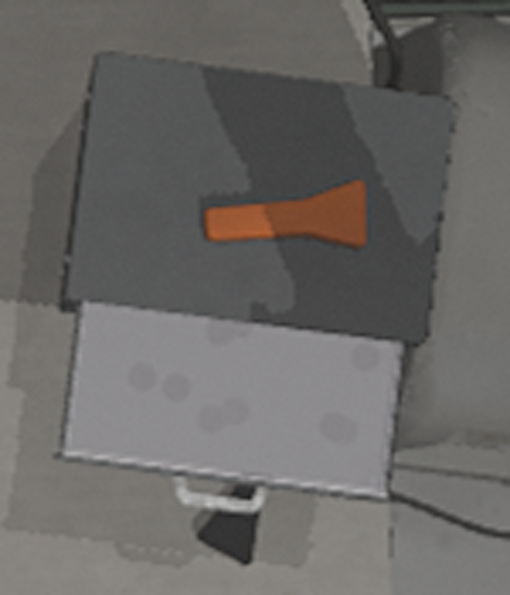

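View pics/scc.png

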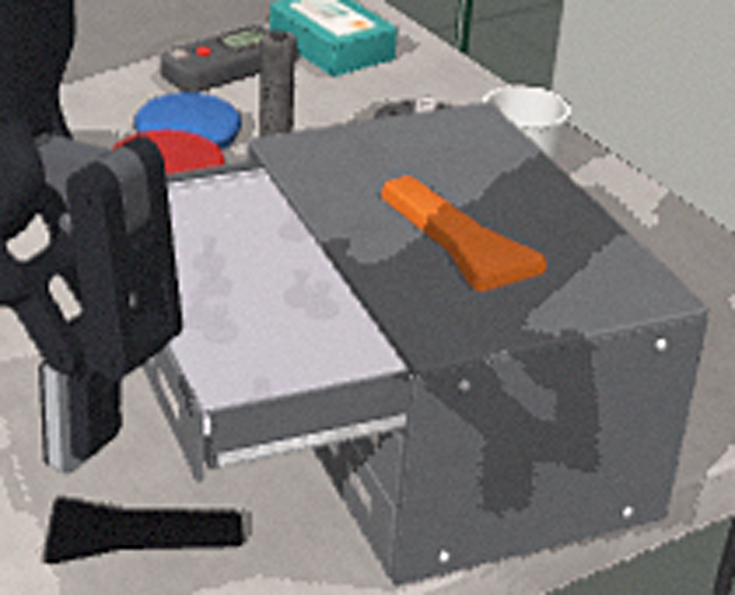

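```bash
python3 - <<'E'
from h import *
c=lambda u,v:(u/3.4+250-.35,v/3.4+95-.35)
P=[ray("top",*c(*q),0.132)[:2] for q in[(97,53),(453,98),(425,342),(66,308)]]
print(np.round(P,4))
print([np.linalg.norm(P[i]-P[(i+1)%4]) for i in range(4)])
# model corners: BL,BR,FR,FL
M=np.array([[.083,.109],[.083,-.109],[-.067,-.109],[-.067,.109]])
P=np.array(P);a=M-M.mean(0);b=P-P.mean(0);th=np.arctan2((a[:,0]*b[:,1]-a[:,1]*b[:,0]).sum(),(a*b).sum())
R=np.array([[np.cos(th),-np.sin(th)],[np.sin(th),np.cos(th)]]);o=P.mean(0)-R@M.mean(0)
print("yaw",th,"org",o,"res",(P-(M@R.T+o)).round(4).tolist())
inv=lambda p:R.T@(np.asarray(p)[:2]-o)
for q in[(62,457),(388,495)]: print("panel",inv(ray("top",*c(*q),0.1265)))
for q in[(180,500),(265,510),(222,507)]: print("pull",inv(ray("top",*c(*q),0.105)))
for n in("top","scene"):
    im=cv2.imread(f"pics/{n}0.png");m=omask(im[...,::-1].copy());k,l,s,_=cv2.connectedComponentsWithStats(m)
    i=1+np.argmax(s[1:,4]); vs,us=np.where(l==i); X=np.array([ray(n,u,v,.137)[:2] for u,v in zip(us,vs)])
    X=(X-o)@R; print(n,"cab ctr",X.mean(0)); w,V=np.linalg.eigh(np.cov(X.T)); d=V[:,1];d=d*np.sign(d[1]);print("axis",d, np.arctan2(-d[0],d[1])); t=(X-X.mean(0))@d;print(t.min(),t.max(), "mid",X.mean(0)+d*(t.min()+t.max())/2, (o+R@(X.mean(0)+d*(t.min()+t.max())/2)))
print(env.get_state()["clock"])
E
```

```text
[[ 0.6501 -0.2614]
 [ 0.6169 -0.4741]
 [ 0.471  -0.451 ]
 [ 0.4975 -0.2381]]
[np.float64(0.21525057445913234), np.float64(0.1477088486220319), np.float64(0.21455530251693816), np.float64(0.1544325249708067)]
yaw -0.14409515064024933 org [ 0.5509572  -0.35496774] res [[0.0014, -0.0024], [-0.0005, 0.0007], [0.002, 0.0022], [-0.0028, -0.0006]]
panel [-0.15793729  0.1001836 ]
panel [-0.15816826 -0.09522571]
pull [-0.17618988  0.02513152]
pull [-0.17630757 -0.02694547]
pull [-0.17748781 -0.00073471]
top cab ctr [-0.0010994  -0.02079566]
axis [-0.19500913  0.98080143] 0.19626675651274947
-0.04140571938834976 0.05333063338268902 mid [-0.00226214 -0.01494767] [ 0.54657206 -0.36943566]
scene cab ctr [-0.00344211 -0.02730325]
axis [-0.18125213  0.98343666] 0.1822595251892207
-0.04303850115325722 0.06039931490617307 mid [-0.00501545 -0.01876662] [ 0.54329889 -0.37281966]
0.1
```

```bash
python3 - <<'E'
from h import *
for n in("scene","top"):
    m=env.camera_model(n)["camera_from_world"];print(n,-m[:3,:3].T@m[:3,3])
    for z in(0,.3,.6,.9): print(n,z,proj(n,[.05,.21,z]), proj(n,[0,0,z]), (m@[.05,.21,z,1])[2])
from scipy.spatial.transform import Rotation as Ro
s=env.get_state();q=s['orientation'];print(Ro.from_quat(q,scalar_first=True).as_matrix().round(3))
th=-.1441
# target: tool x down, tool y = +-cab x dir rotated
for name,a in(("scraper",0.046),("place",th)):
  for sg in(1,-1):
    y=sg*np.array([np.cos(a),np.sin(a),0]);x=np.array([0,0,-1.]);M=np.c_[x,y,np.cross(x,y)]
    R0=Ro.from_quat(q,scalar_first=True);print(name,sg,np.degrees((R0.inv()*Ro.from_matrix(M)).as_rotvec()).round(2))
E
```

```text
scene [ 0.1464093  -0.87095459  0.53182766]
scene 0 [  6.84111794 186.02788714] [-17.39734064 238.13938581] 1.0508303985484546
scene 0.3 [-32.2637283   61.03879766] [-71.37431856  92.7105554 ] 0.9003145090030475
scene 0.6 [ -87.06852534 -114.13134977] [-153.89164509 -129.61382715] 0.7497986194576406
scene 0.9 [-169.40287518 -377.29298852] [-295.72055185 -511.73992655] 0.5992827299122336
top [ 0.43700709 -0.20356983  1.06209609]
top 0 [ 74.13007423 393.23013192] [168.00526791 412.8861204 ] 1.03733911628799
top 0.3 [  1.54171421 465.33915529] [133.50006093 493.06760926] 0.7377459610487385
top 0.6 [-170.31327391  636.05930038] [ 51.71834857 683.10789688] 0.4381528058094871
top 0.9 [-1085.33667968  1545.04035648] [-385.85335464 1699.91532161] 0.13855965057023567
[[-0.001  0.436 -0.9  ]
 [ 0.002 -0.9   -0.436]
 [-1.    -0.002 -0.   ]]
scraper 1 [-6.681e+01 -6.000e-02  7.000e-02]
scraper -1 [1.1319e+02 8.0000e-02 7.0000e-02]
place 1 [-55.91  -0.06   0.08]
place -1 [1.2409e+02 9.0000e-02 7.0000e-02]
```

```bash
python3 - <<'E'
from h import *
a=cv2.imread("pics/top0.png")[270:384,20:280];b=cv2.imread("pics/scene0.png")[0:290,0:260]
cv2.imwrite("pics/arm_t.png",cv2.resize(a,None,fx=3,fy=3));cv2.imwrite("pics/arm_s.png",cv2.resize(b,None,fx=2,fy=2))
for z in(.1,.2,.3,.4,.5,.6): print(z,[ray("top",u,v,z).round(3)[:2].tolist() for u,v in((60,384),(85,335),(135,325),(150,350))])
E
```

```text
0.1 [[0.106, 0.2], [0.203, 0.148], [0.22, 0.045], [0.168, 0.015]]
0.2 [[0.14, 0.158], [0.227, 0.111], [0.242, 0.019], [0.196, -0.008]]
0.3 [[0.175, 0.116], [0.251, 0.075], [0.265, -0.007], [0.224, -0.03]]
0.4 [[0.209, 0.074], [0.276, 0.038], [0.288, -0.032], [0.252, -0.053]]
0.5 [[0.243, 0.032], [0.3, 0.002], [0.31, -0.058], [0.28, -0.076]]
0.6 [[0.278, -0.01], [0.324, -0.035], [0.333, -0.084], [0.308, -0.098]]
```

View pics/arm_t.png

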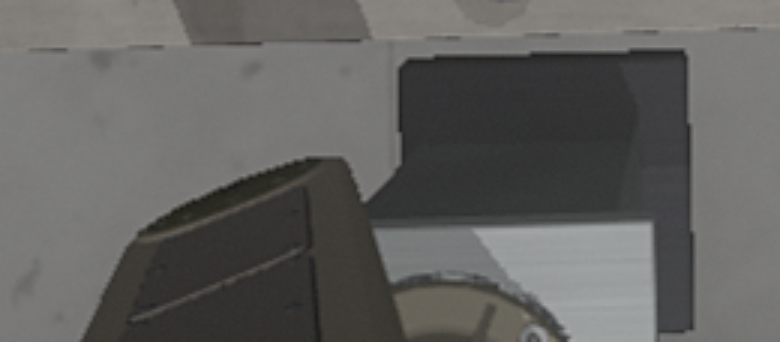

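View pics/arm_s.png

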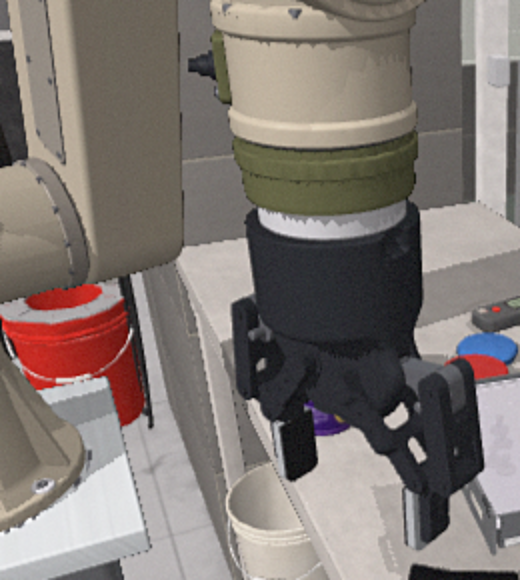

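The crop shows the orange scraper at crop pixel (285,215), lying on the steel top with its blade end to the right; the black one is on the table below. The choice is confirmed. The hose is out of view, and with the arm's box-shaped upper link close to it I'll lean about 15° with the palm to the right.

```bash
cat >> h.py <<'E'
from scipy.spatial.transform import Rotation as Ro, Slerp
O=np.array([0.5510,-0.3550]);TH=-0.1441
def w2c(p): c,s=np.cos(TH),np.sin(TH); d=np.asarray(p)[:2]-O; return np.array([c*d[0]+s*d[1],-s*d[0]+c*d[1]])
def c2w(p): c,s=np.cos(TH),np.sin(TH); return O+np.array([c*p[0]-s*p[1],s*p[0]+c*p[1]])
def tgt(a,lean):
    y=np.array([np.cos(a),np.sin(a),0]);l=np.array([-np.sin(a),np.cos(a),0]);x=np.array([0,0,-np.cos(lean)])+np.sin(lean)*l
    return Ro.from_matrix(np.c_[x,y,np.cross(x,y)])
def cur():
    s=env.get_state();return np.array(s["tcp_pos"]),Ro.from_quat(s["orientation"],scalar_first=True)
def rows(p1,R1,n):
    p0,R0=cur();d=(R0.inv()*R1).as_rotvec()
    print("tool-frame total: cm",(R0.inv().apply(p1-p0)*100).round(2),"deg",np.degrees(d).round(2))
    for k in range(n):
        Ra=R0*Ro.from_rotvec(d*k/n)
        print("  row",k+1,(Ra.inv().apply((p1-p0)/n)*100).round(2),np.degrees(d/n).round(2))
def st():
    s=env.get_state();print({k:np.round(s[k],3).tolist() for k in("clock","joint_pos","tau","tcp_pos","wrist_force","finger_gap")})
    p,R=cur();print("cab",w2c(p).round(4),"toolx",R.as_matrix()[:,0].round(3),"tooly",R.as_matrix()[:,1].round(3))
E
python3 - <<'E'
from h import *
rows(np.array([.546,-.371,.225]),tgt(.046,.26),15)
E
```

```text
tool-frame total: cm [  0.56  -0.27 -32.98] deg [-66.42  13.1   -8.61]
  row 1 [ 0.04 -0.02 -2.2 ] [-4.43  0.87 -0.57]
  row 2 [ 0.07  0.15 -2.19] [-4.43  0.87 -0.57]
  row 3 [ 0.1   0.32 -2.17] [-4.43  0.87 -0.57]
  row 4 [ 0.13  0.49 -2.14] [-4.43  0.87 -0.57]
  row 5 [ 0.16  0.65 -2.09] [-4.43  0.87 -0.57]
  row 6 [ 0.18  0.82 -2.03] [-4.43  0.87 -0.57]
  row 7 [ 0.2   0.97 -1.96] [-4.43  0.87 -0.57]
  row 8 [ 0.22  1.12 -1.88] [-4.43  0.87 -0.57]
  row 9 [ 0.24  1.27 -1.78] [-4.43  0.87 -0.57]
  row 10 [ 0.25  1.4  -1.67] [-4.43  0.87 -0.57]
  row 11 [ 0.26  1.53 -1.56] [-4.43  0.87 -0.57]
  row 12 [ 0.27  1.65 -1.43] [-4.43  0.87 -0.57]
  row 13 [ 0.27  1.76 -1.29] [-4.43  0.87 -0.57]
  row 14 [ 0.27  1.85 -1.15] [-4.43  0.87 -0.57]
  row 15 [ 0.27  1.94 -1.  ] [-4.43  0.87 -0.57]
```

Call:
drive_tool(plan=[[[0, 0, -2.2, -4.4, 0.9, -0.6, 0.7], [0.1, 0.15, -2.2, -4.4, 0.9, -0.6, 0.7], [0.1, 0.3, -2.2, -4.4, 0.9, -0.6, 0.7], [0.1, 0.5, -2.1, -4.4, 0.9, -0.6, 0.7], [0.2, 0.65, -2.1, -4.4, 0.9, -0.6, 0.7]]])

```text
clock: 0.52
tcp_pos: [0.3498, -0.4683, 0.2291]
orientation: [0.263, 0.668, 0.312, -0.622]
wrist_force: [0.7, 0.1, -0.3]
finger_gap: 0.0595
```

Call:
drive_tool(plan=[[[0.2, 0.8, -2.0, -4.4, 0.9, -0.6, 0.7], [0.2, 1.0, -2.0, -4.4, 0.9, -0.6, 0.7], [0.2, 1.1, -1.9, -4.4, 0.9, -0.6, 0.7], [0.2, 1.3, -1.8, -4.4, 0.9, -0.6, 0.7], [0.2, 1.4, -1.7, -4.4, 0.9, -0.6, 0.7]]])

```text
clock: 0.93
tcp_pos: [0.4491, -0.4195, 0.2283]
orientation: [0.357, 0.621, 0.452, -0.531]
wrist_force: [0.3, 0.4, 0.4]
finger_gap: 0.0598
```

```bash
python3 - <<'E'
from h import *
st();rows(np.array([.546,-.371,.215]),tgt(.046,.26),5)
E
```

```text
{'clock': 0.933, 'joint_pos': [-0.945, 0.501, 0.305, 1.509, 0.128, 0.963], 'tau': [-1.241, -58.976, 27.144, 0.885, 0.314, 0.61], 'tcp_pos': [0.449, -0.419, 0.228], 'wrist_force': [0.328, 0.419, 0.374], 'finger_gap': 0.06}
cab [-0.0916 -0.0784] toolx [ 0.026  0.183 -0.983] tooly [ 0.941 -0.336 -0.037]
tool-frame total: cm [ 2.44  7.55 -7.5 ] deg [-22.2    4.    -2.81]
  row 1 [ 0.49  1.51 -1.5 ] [-4.44  0.8  -0.56]
  row 2 [ 0.49  1.63 -1.37] [-4.44  0.8  -0.56]
  row 3 [ 0.5   1.73 -1.24] [-4.44  0.8  -0.56]
  row 4 [ 0.49  1.83 -1.09] [-4.44  0.8  -0.56]
  row 5 [ 0.49  1.91 -0.94] [-4.44  0.8  -0.56]
```

Call:
drive_tool(plan=[[[0.5, 1.5, -1.5, -4.4, 0.8, -0.6, 0.7], [0.5, 1.6, -1.4, -4.4, 0.8, -0.6, 0.7], [0.5, 1.7, -1.2, -4.4, 0.8, -0.6, 0.7], [0.5, 1.8, -1.1, -4.4, 0.8, -0.6, 0.7], [0.5, 1.9, -0.9, -4.4, 0.8, -0.6, 0.7]]])

```text
clock: 1.35
tcp_pos: [0.5451, -0.3716, 0.2142]
orientation: [0.439, 0.548, 0.574, -0.423]
wrist_force: [0.1, -0.6, 0.2]
finger_gap: 0.0599
```

```bash
python3 - <<'E'
from h import *
st();
for n in("scene","top"):
    im=env.read_camera(n);im=im[100:300,180:440] if n=="scene" else im[60:260,230:490]
    cv2.imwrite(f"pics/{n}1.png",cv2.resize(im[...,::-1],None,fx=3,fy=3,interpolation=cv2.INTER_CUBIC))
rows(np.array([.546,-.371,.165]),tgt(.046,.26),5)
E
```

```text
{'clock': 1.35, 'joint_pos': [-0.798, 0.664, 0.53, 1.636, 0.17, 0.713], 'tau': [-0.869, -66.873, 25.905, 1.436, 0.497, 0.653], 'tcp_pos': [0.545, -0.372, 0.214], 'wrist_force': [0.054, -0.553, 0.184], 'finger_gap': 0.06}
cab [-0.0034 -0.0173] toolx [-0.015  0.257 -0.966] tooly [ 0.999  0.043 -0.004]
tool-frame total: cm [ 4.56 -0.04  1.29] deg [-0.16 -0.12  0.26]
  row 1 [ 0.91 -0.01  0.26] [-0.03 -0.02  0.05]
  row 2 [ 0.91 -0.01  0.26] [-0.03 -0.02  0.05]
  row 3 [ 0.91 -0.01  0.26] [-0.03 -0.02  0.05]
  row 4 [ 0.91 -0.01  0.26] [-0.03 -0.02  0.05]
  row 5 [ 0.91 -0.01  0.26] [-0.03 -0.02  0.05]
```

View pics/scene1.png

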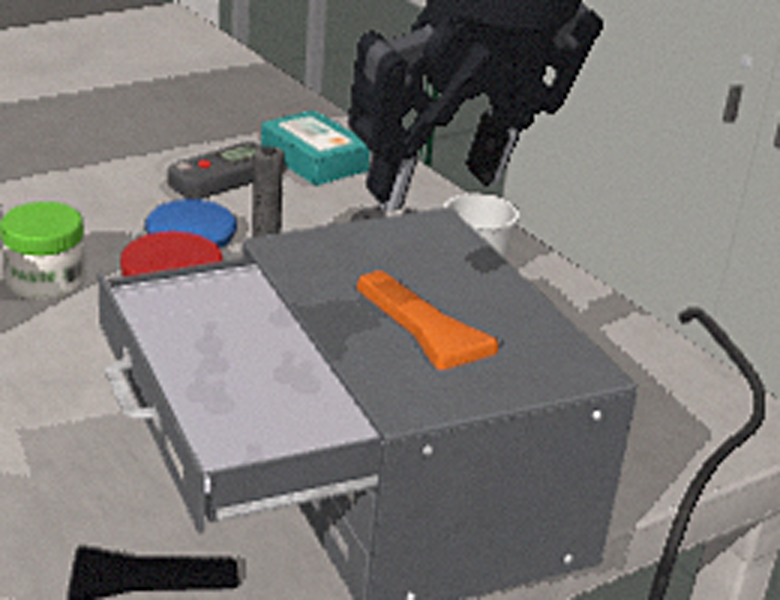

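View pics/top1.png

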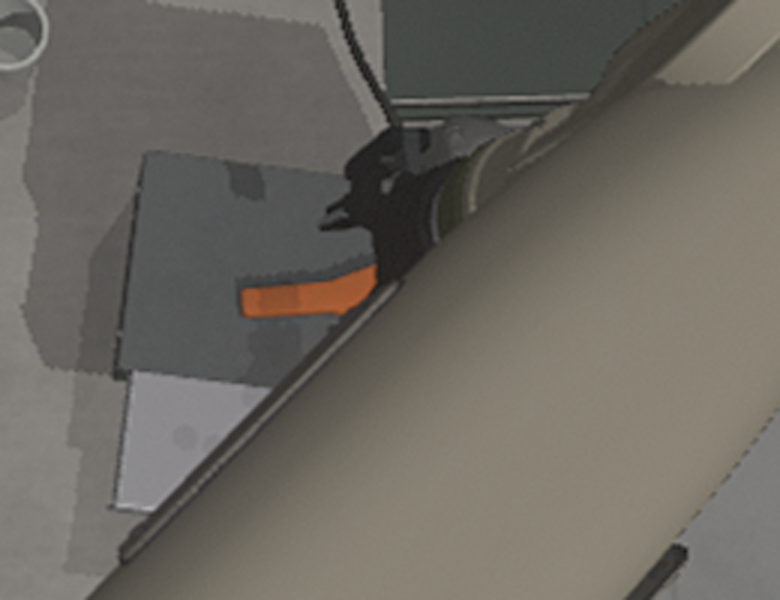

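Scene view shows the fingers (tips at crop (395,205) and (490,170)) hovering above the scraper (crop (425,320)). The top view is mostly hidden by the forearm. I go down.

Call:
drive_tool(plan=[[[1.2, 0, 0.35, 0, 0, 0, 0.6], [1.2, 0, 0.35, 0, 0, 0, 0.6], [1.2, 0, 0.3, 0, 0, 0, 0.6], [1.0, 0, 0.3, 0, 0, 0, 0.6], [0, 0, 0, 0, 0, 0, 0.6]]])

```text
clock: 1.87
tcp_pos: [0.5429, -0.3726, 0.1644]
orientation: [0.437, 0.549, 0.573, -0.424]
wrist_force: [-0.4, 0.5, 0.5]
finger_gap: 0.0514
```

```bash
python3 - <<'E'
from h import *
st();
im=env.read_camera("scene")[120:270,230:430]
cv2.imwrite(f"pics/scene2.png",cv2.resize(im[...,::-1],None,fx=4,fy=4,interpolation=cv2.INTER_CUBIC))
rows(np.array([.545,-.371,.135]),tgt(.046,.26),3)
E
```

```text
{'clock': 1.867, 'joint_pos': [-0.801, 0.671, 0.421, 1.522, 0.169, 0.715], 'tau': [0.265, -67.156, 29.13, 1.586, 0.591, 0.001], 'tcp_pos': [0.543, -0.373, 0.164], 'wrist_force': [-0.45, 0.461, 0.531], 'finger_gap': 0.051}
cab [-0.0054 -0.0186] toolx [-0.017  0.259 -0.966] tooly [ 0.999  0.039 -0.007]
tool-frame total: cm [3.02 0.2  0.63] deg [-0.49 -0.06  0.23]
  row 1 [1.01 0.07 0.21] [-0.16 -0.02  0.08]
  row 2 [1.01 0.06 0.21] [-0.16 -0.02  0.08]
  row 3 [1.01 0.06 0.21] [-0.16 -0.02  0.08]
```

View pics/scene2.png

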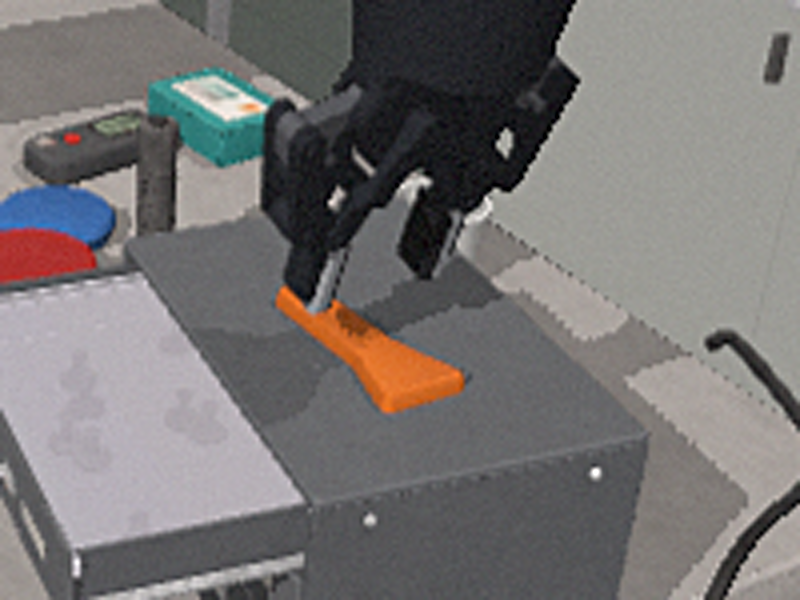

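The fingers straddle the scraper: tips at crop (318,308) and (425,275), scraper mid near (365,345). I continue down and close.

Call:
drive_tool(plan=[[[1.0, 0.1, 0.2, 0, 0, 0, 0.6], [1.0, 0.05, 0.2, 0, 0, 0, 0.6], [0.9, 0.05, 0.2, 0, 0, 0, 0.6], [0, 0, 0, 0, 0, 0, 0.6], [0, 0, 0, 0, 0, 0, 0.48]]])

```text
clock: 2.33
tcp_pos: [0.5457, -0.3709, 0.1366]
orientation: [0.438, 0.548, 0.573, -0.424]
wrist_force: [0.1, 0.8, -0.1]
finger_gap: 0.0411
```

```bash
python3 - <<'E'
from h import *
st();
im=env.read_camera("scene")[120:270,230:430]
cv2.imwrite(f"pics/scene3.png",cv2.resize(im[...,::-1],None,fx=4,fy=4,interpolation=cv2.INTER_CUBIC))
E
```

```text
{'clock': 2.333, 'joint_pos': [-0.796, 0.68, 0.369, 1.459, 0.17, 0.718], 'tau': [-0.018, -64.109, 27.299, 1.762, 0.548, 0.002], 'tcp_pos': [0.546, -0.371, 0.137], 'wrist_force': [0.115, 0.778, -0.102], 'finger_gap': 0.041}
cab [-0.0029 -0.0165] toolx [-0.015  0.257 -0.966] tooly [ 0.999  0.04  -0.005]
```

View pics/scene3.png

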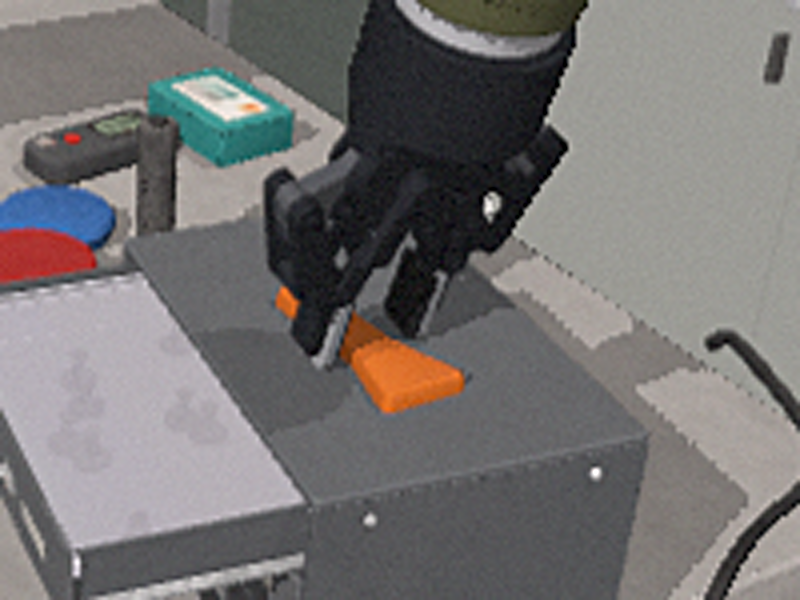

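The pads stand on both sides of the scraper near its middle, tips at crop (325,365) and (410,335). I lower 2 mm and close.

Call:
drive_tool(plan=[[[0.2, 0, 0.05, 0, 0, 0, 0.4], [0, 0, 0, 0, 0, 0, 0.2], [0, 0, 0, 0, 0, 0, 0.2], [0, 0, 0, 0, 0, 0, 0.2], [0, 0, 0, 0, 0, 0, 0.2]]], squeeze=35)

```text
clock: 2.8
tcp_pos: [0.5464, -0.3717, 0.1361]
orientation: [0.439, 0.548, 0.572, -0.424]
wrist_force: [0.4, -0.3, 3.6]
finger_gap: 0.0295
```

Call:
drive_tool(plan=[[[-0.4, 0, -0.1, 0, 0, 0, 0.2], [-0.8, 0, -0.2, 0, 0, 0, 0.2], [-0.8, 0, -0.2, 0, 0, 0, 0.2], [-0.8, 0, -0.2, 0, 0, 0, 0.2], [0, 0, 0, 0, 0, 0, 0.2]]])

```text
clock: 3.22
tcp_pos: [0.547, -0.3724, 0.1669]
orientation: [0.44, 0.548, 0.571, -0.424]
wrist_force: [0.3, 0.0, 0.6]
finger_gap: 0.0297
```

```bash
python3 - <<'E'
from h import *
st();
im=env.read_camera("scene")[120:270,230:430]
cv2.imwrite(f"pics/scene4.png",cv2.resize(im[...,::-1],None,fx=4,fy=4,interpolation=cv2.INTER_CUBIC))
E
```

```text
{'clock': 3.217, 'joint_pos': [-0.797, 0.669, 0.426, 1.521, 0.17, 0.718], 'tau': [-0.108, -62.415, 27.015, 2.181, 0.543, -0.0], 'tcp_pos': [0.547, -0.372, 0.167], 'wrist_force': [0.272, 0.027, 0.569], 'finger_gap': 0.03}
cab [-0.0015 -0.0178] toolx [-0.012  0.254 -0.967] tooly [ 0.999  0.04  -0.002]
```

View pics/scene4.png

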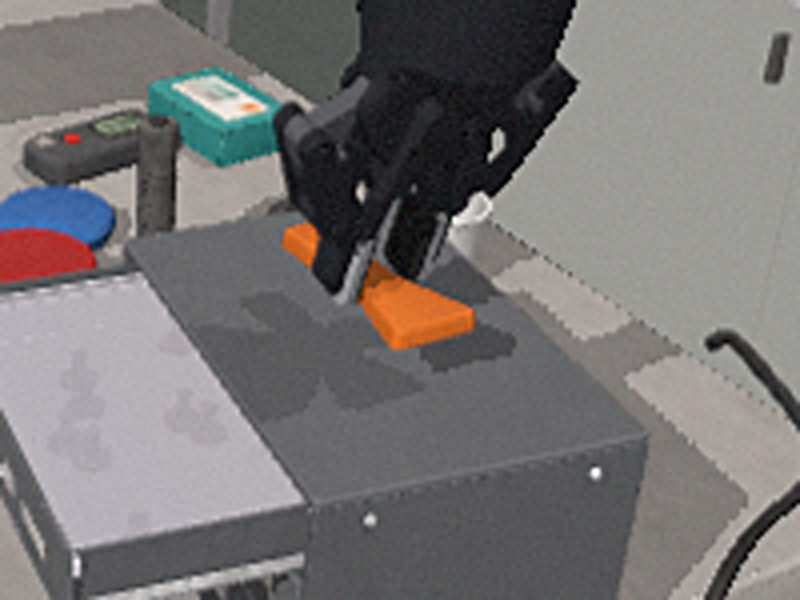

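The scraper is lifted and held across its middle (gap 29.7 mm, its shadow separated below it). Next I move over the tray.

```bash
python3 - <<'E'
from h import *
p=np.r_[c2w([-.113,0]),.165];print(p);rows(p,tgt(TH,.26),5)
E
```

```text
[ 0.43917118 -0.33877299  0.165     ]
tool-frame total: cm [  1.07 -10.62  -3.63] deg [10.15  0.18  2.81]
  row 1 [ 0.21 -2.12 -0.73] [2.03 0.04 0.56]
  row 2 [ 0.19 -2.15 -0.65] [2.03 0.04 0.56]
  row 3 [ 0.17 -2.17 -0.57] [2.03 0.04 0.56]
  row 4 [ 0.15 -2.2  -0.5 ] [2.03 0.04 0.56]
  row 5 [ 0.13 -2.21 -0.42] [2.03 0.04 0.56]
```

Call:
drive_tool(plan=[[[0.2, -2.1, -0.7, 2, 0, 0.6, 0.2], [0.2, -2.2, -0.6, 2, 0, 0.6, 0.2], [0.2, -2.2, -0.6, 2, 0, 0.6, 0.2], [0.2, -2.2, -0.5, 2, 0, 0.6, 0.2], [0.1, -2.2, -0.4, 2, 0, 0.6, 0.2]]])

```text
clock: 3.68
tcp_pos: [0.437, -0.3381, 0.1625]
orientation: [0.4, 0.6, 0.518, -0.461]
wrist_force: [-0.1, 0.2, -0.3]
finger_gap: 0.0294
```

Call:
drive_tool(plan=[[[0, 0, 0, 0, 0, 0, 0.2], [0, 0, 0, 0, 0, 0, 0.2], [0, 0, 0, 0, 0, 0, 0.2], [0, 0, 0, 0, 0, 0, 0.2], [0, 0, 0, 0, 0, 0, 0.2]]])

```text
clock: 4.1
tcp_pos: [0.4391, -0.3392, 0.1628]
orientation: [0.401, 0.599, 0.519, -0.46]
wrist_force: [-0.9, 0.3, -0.7]
finger_gap: 0.0293
```

```bash
python3 - <<'E'
from h import *
st()
for n in("scene","top"):
    im=env.read_camera(n);im=im[120:290,200:410] if n=="scene" else im[90:270,230:430]
    cv2.imwrite(f"pics/{n}5.png",cv2.resize(im[...,::-1],None,fx=3.3,fy=3.3,interpolation=cv2.INTER_CUBIC))
p=np.r_[c2w([-.113,0]),.117];print(p);rows(p,tgt(TH,.26),5)
E
```

```text
{'clock': 4.1, 'joint_pos': [-0.905, 0.434, 0.023, 1.339, 0.187, 0.79], 'tau': [-0.133, -52.482, 27.334, 1.78, 0.632, -0.001], 'tcp_pos': [0.439, -0.339, 0.163], 'wrist_force': [-0.862, 0.32, -0.722], 'finger_gap': 0.029}
cab [-0.113  -0.0004] toolx [ 0.039  0.253 -0.967] tooly [ 0.99  -0.141  0.003]
[ 0.43917118 -0.33877299  0.117     ]
tool-frame total: cm [4.42 0.02 1.15] deg [ 0.16  0.06 -0.08]
  row 1 [0.88 0.   0.23] [ 0.03  0.01 -0.02]
  row 2 [0.88 0.   0.23] [ 0.03  0.01 -0.02]
  row 3 [0.88 0.   0.23] [ 0.03  0.01 -0.02]
  row 4 [0.88 0.   0.23] [ 0.03  0.01 -0.02]
  row 5 [0.88 0.01 0.23] [ 0.03  0.01 -0.02]
```

View pics/scene5.png

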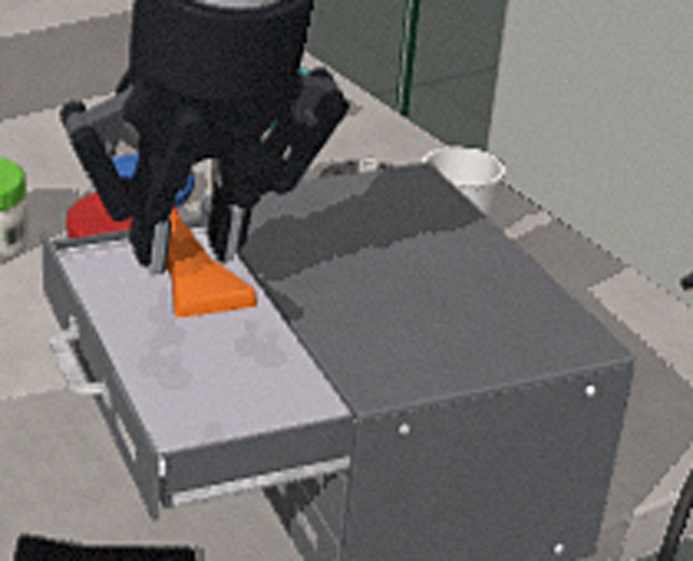

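View pics/top5.png

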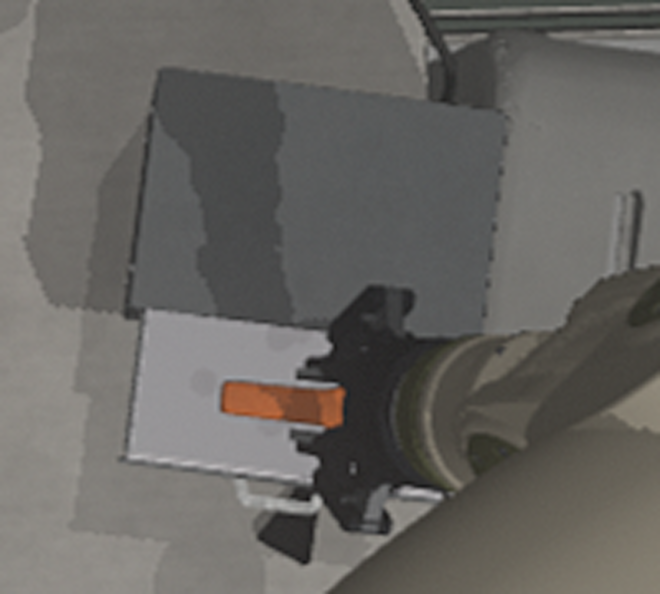

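Both views show the scraper over the tray: orange at scene crop (205,290), at top crop (282,400), parallel to the drawer front and midway between the cabinet edge and the front panel. I lower it.

Call:
drive_tool(plan=[[[0.9, 0, 0.25, 0, 0, 0, 0.2], [0.9, 0, 0.25, 0, 0, 0, 0.2], [0.9, 0, 0.25, 0, 0, 0, 0.2], [0.9, 0, 0.25, 0, 0, 0, 0.2], [0.4, 0, 0.1, 0, 0, 0, 0.2]]])

```text
clock: 4.62
tcp_pos: [0.4375, -0.3383, 0.1192]
orientation: [0.399, 0.599, 0.52, -0.46]
wrist_force: [0.3, -0.1, 0.4]
finger_gap: 0.0296
```

Call:
drive_tool(plan=[[[0.2, 0, 0.05, 0, 0, 0, 0.2], [0.2, 0, 0.05, 0, 0, 0, 0.2], [0, 0, 0, 0, 0, 0, 0.2], [0, 0, 0, 0, 0, 0, 0.2], [0, 0, 0, 0, 0, 0, 0.2]]])

```text
clock: 5.03
tcp_pos: [0.4384, -0.3394, 0.1178]
orientation: [0.4, 0.599, 0.518, -0.46]
wrist_force: [0.8, -0.7, -1.1]
finger_gap: 0.0293
```

```bash
python3 - <<'E'
from h import *
st()
im=env.read_camera("scene")[120:270,190:390]
cv2.imwrite(f"pics/scene6.png",cv2.resize(im[...,::-1],None,fx=4,fy=4,interpolation=cv2.INTER_CUBIC))
E
```

```text
{'clock': 5.033, 'joint_pos': [-0.906, 0.46, -0.049, 1.24, 0.187, 0.79], 'tau': [-0.003, -52.444, 26.273, 1.759, 0.634, 0.0], 'tcp_pos': [0.438, -0.339, 0.118], 'wrist_force': [0.817, -0.654, -1.086], 'finger_gap': 0.029}
cab [-0.1137 -0.0007] toolx [ 0.039  0.252 -0.967] tooly [ 0.99  -0.142  0.003]
```

View pics/scene6.png

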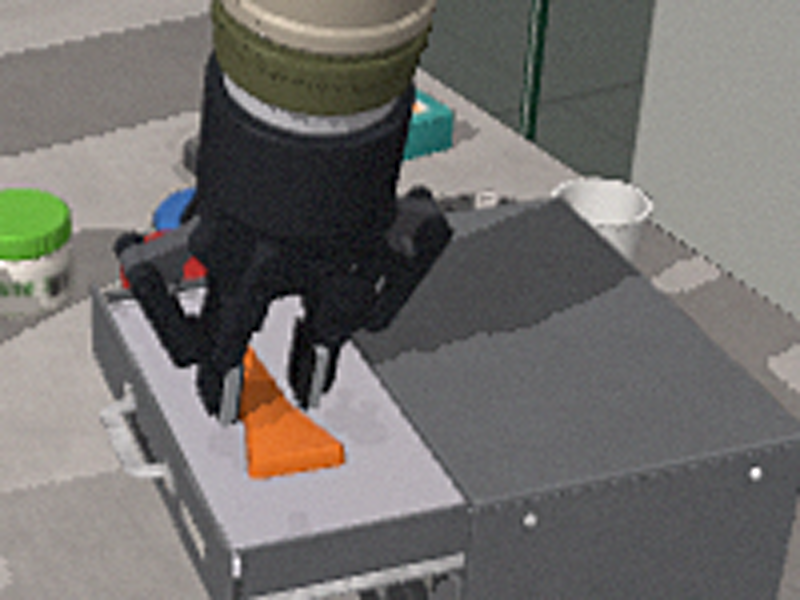

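The scraper (crop (290,440)) is just above the tray, with no contact force yet. I lower slightly more.

Call:
drive_tool(plan=[[[0.1, 0, 0.03, 0, 0, 0, 0.2], [0.1, 0, 0.03, 0, 0, 0, 0.2], [0, 0, 0, 0, 0, 0, 0.2], [0, 0, 0, 0, 0, 0, 0.2], [0, 0, 0, 0, 0, 0, 0.2]]])

```text
clock: 5.5
tcp_pos: [0.4386, -0.3395, 0.1161]
orientation: [0.401, 0.599, 0.518, -0.46]
wrist_force: [-0.3, -0.5, 6.7]
finger_gap: 0.0294
```

Contact at 6.7 N, at the expected height of 0.116. I release it.

Call:
drive_tool(plan=[[[0, 0, 0, 0, 0, 0, 0.4], [0, 0, 0, 0, 0, 0, 0.47], [0, 0, 0, 0, 0, 0, 0.47], [0, 0, 0, 0, 0, 0, 0.47], [0, 0, 0, 0, 0, 0, 0.47]]])

```text
clock: 5.92
tcp_pos: [0.4381, -0.3391, 0.115]
orientation: [0.4, 0.599, 0.519, -0.46]
wrist_force: [-0.1, -0.1, 0.1]
finger_gap: 0.0401
```

Call:
drive_tool(plan=[[[-0.5, 0, -0.1, 0, 0, 0, 0.47], [-1.5, 0, -0.4, 0, 0, 0, 0.47], [-2, 0, -0.5, 0, 0, 0, 0.47], [-2.0, 0, -0.5, 0, 0, 0, 0.47], [-1, 0, 0, 0, 0, 0, 0.47]]])

```text
clock: 6.33
tcp_pos: [0.4382, -0.343, 0.1895]
orientation: [0.401, 0.599, 0.518, -0.46]
wrist_force: [0.5, 0.2, -0.3]
finger_gap: 0.0401
```

```bash
python3 - <<'E'
from h import *
st()
for n in("scene","top"):
    im=env.read_camera(n);im=im[120:290,200:410] if n=="scene" else im[90:270,230:430]
    cv2.imwrite(f"pics/{n}7.png",cv2.resize(im[...,::-1],None,fx=3.3,fy=3.3,interpolation=cv2.INTER_CUBIC))
p=np.r_[c2w([-.205,0]),.17];print(p);rows(p,tgt(TH,.26),5)
E
```

```text
{'clock': 6.333, 'joint_pos': [-0.911, 0.423, 0.074, 1.399, 0.187, 0.785], 'tau': [0.172, -50.242, 25.934, 1.668, 0.602, 0.068], 'tcp_pos': [0.438, -0.343, 0.19], 'wrist_force': [0.472, 0.183, -0.349], 'finger_gap': 0.04}
cab [-0.1134 -0.0043] toolx [ 0.04   0.251 -0.967] tooly [ 0.99  -0.142  0.004]
[ 0.34812471 -0.32556163  0.17      ]
tool-frame total: cm [ 1.9  -9.21 -0.06] deg [ 0.16  0.24 -0.27]
  row 1 [ 0.38 -1.84 -0.01] [ 0.03  0.05 -0.05]
  row 2 [ 0.38 -1.84 -0.01] [ 0.03  0.05 -0.05]
  row 3 [ 0.38 -1.84 -0.01] [ 0.03  0.05 -0.05]
  row 4 [ 0.39 -1.84 -0.01] [ 0.03  0.05 -0.05]
  row 5 [ 0.39 -1.84 -0.01] [ 0.03  0.05 -0.05]
```

View pics/scene7.png

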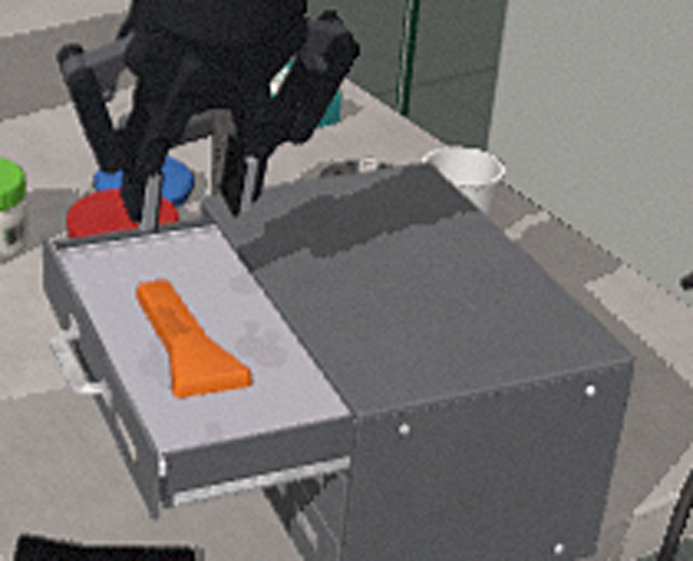

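View pics/top7.png

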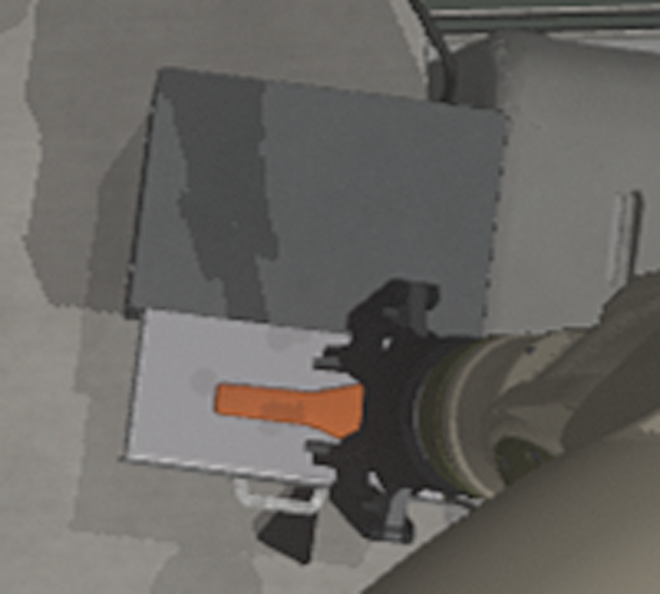

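The scraper lies flat on the tray (scene crop (195,340), top crop (290,405)) and the fingers are clear. Next I find the pull's height and plan the push with the jaws turned 90°, so the knuckles stay clear of the cabinet's front edge.

```bash
python3 - <<'E'
from h import *
for z in(.100,.104,.108,.112,.116): print(z,[proj("scene",[*c2w([-.177,y]),z]).round(1).tolist() for y in(-.025,.025)])
im=cv2.imread("pics/scene0.png")
s=env.read_camera("scene")[205:265,195:255];cv2.imwrite("pics/pull.png",cv2.resize(s[...,::-1],None,fx=9,fy=9,interpolation=cv2.INTER_CUBIC))
R=tgt(TH,.26)*Ro.from_rotvec([-np.pi/2,0,0])
p=np.r_[c2w([-.225,0]),.185];print(p);rows(p,R,15)
E
```

```text
0.1 [[223.5, 243.7], [215.4, 226.8]]
0.104 [[223.5, 241.7], [215.3, 224.8]]
0.108 [[223.4, 239.7], [215.2, 222.9]]
0.112 [[223.4, 237.7], [215.2, 221.0]]
0.116 [[223.3, 235.7], [215.1, 219.0]]
[ 0.328332   -0.32268959  0.185     ]
tool-frame total: cm [  0.3  -11.14  -0.42] deg [-8.987e+01  2.500e-01 -2.000e-02]
  row 1 [ 0.02 -0.74 -0.03] [-5.99  0.02 -0.  ]
  row 2 [ 0.02 -0.74 -0.11] [-5.99  0.02 -0.  ]
  row 3 [ 0.02 -0.72 -0.18] [-5.99  0.02 -0.  ]
  row 4 [ 0.02 -0.7  -0.26] [-5.99  0.02 -0.  ]
  row 5 [ 0.02 -0.67 -0.33] [-5.99  0.02 -0.  ]
  row 6 [ 0.02 -0.63 -0.39] [-5.99  0.02 -0.  ]
  row 7 [ 0.02 -0.58 -0.46] [-5.99  0.02 -0.  ]
  row 8 [ 0.02 -0.53 -0.52] [-5.99  0.02 -0.  ]
  row 9 [ 0.02 -0.48 -0.57] [-5.99  0.02 -0.  ]
  row 10 [ 0.02 -0.41 -0.62] [-5.99  0.02 -0.  ]
  row 11 [ 0.02 -0.35 -0.66] [-5.99  0.02 -0.  ]
  row 12 [ 0.02 -0.28 -0.69] [-5.99  0.02 -0.  ]
  row 13 [ 0.02 -0.2  -0.71] [-5.99  0.02 -0.  ]
  row 14 [ 0.02 -0.13 -0.73] [-5.99  0.02 -0.  ]
  row 15 [ 0.02 -0.05 -0.74] [-5.99  0.02 -0.  ]
```

View pics/pull.png

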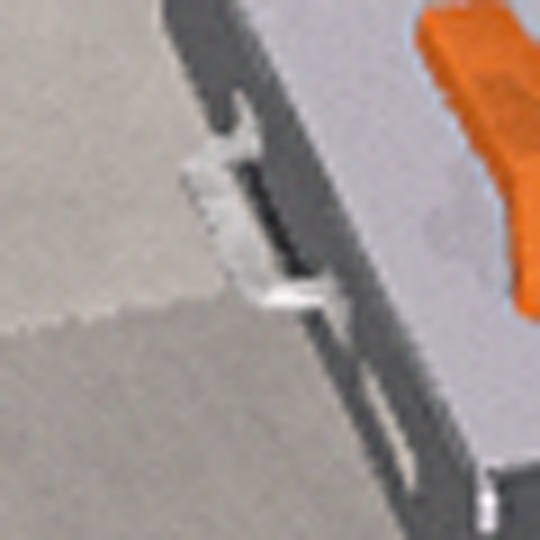

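The pull's near front end is at image (223,238) and its far end at (216,224), so its middle is at height ≈0.108. I go in front of it.

Call:
drive_tool(plan=[[[0, -0.75, 0, -6, 0, 0, 0], [0, -0.75, -0.1, -6, 0, 0, 0], [0, -0.7, -0.2, -6, 0, 0, 0], [0, -0.7, -0.25, -6, 0, 0, 0], [0, -0.65, -0.35, -6, 0, 0, 0]]])

```text
clock: 6.9
tcp_pos: [0.4002, -0.3352, 0.1853]
orientation: [0.542, 0.474, 0.622, -0.309]
wrist_force: [-0.1, 0.1, 1.2]
finger_gap: -0.0002
```

Call:
drive_tool(plan=[[[0, -0.65, -0.4, -6, 0, 0, 0], [0, -0.6, -0.45, -6, 0, 0, 0], [0, -0.55, -0.5, -6, 0, 0, 0], [0, -0.5, -0.55, -6, 0, 0, 0], [0, -0.4, -0.6, -6, 0, 0, 0]]])

```text
clock: 7.32
tcp_pos: [0.3634, -0.3293, 0.1855]
orientation: [0.646, 0.318, 0.68, -0.137]
wrist_force: [0.3, -0.2, 0.9]
finger_gap: 0.0001
```

Call:
drive_tool(plan=[[[0, -0.35, -0.65, -6, 0, 0, 0], [0, -0.3, -0.7, -6, 0, 0, 0], [0, -0.2, -0.7, -6, 0, 0, 0], [0, -0.1, -0.75, -6, 0, 0, 0], [0, -0.05, -0.75, -6, 0, 0, 0]]])

```text
clock: 7.73
tcp_pos: [0.3267, -0.3224, 0.1859]
orientation: [0.706, 0.14, 0.693, 0.044]
wrist_force: [-0.1, 0.7, -0.7]
finger_gap: 0.0002
```

```bash
python3 - <<'E'
from h import *
st()
R=tgt(TH,.26)*Ro.from_rotvec([-np.pi/2,0,0])
p=np.r_[c2w([-.225,0]),.095];print(p);rows(p,R,5)
E
```

```text
{'clock': 7.733, 'joint_pos': [-1.06, 0.266, -0.164, 1.35, 0.158, -0.939], 'tau': [0.804, -41.681, 27.205, 2.058, 0.558, 1.46], 'tcp_pos': [0.327, -0.322, 0.186], 'wrist_force': [-0.052, 0.746, -0.737], 'finger_gap': 0.0}
cab [-0.2266  0.    ] toolx [ 0.037  0.255 -0.966] tooly [0.132 0.957 0.258]
[ 0.328332   -0.32268959  0.095     ]
tool-frame total: cm [ 8.78 -2.35  0.15] deg [ 0.39  0.   -0.05]
  row 1 [ 1.76 -0.47  0.03] [ 0.08  0.   -0.01]
  row 2 [ 1.76 -0.47  0.03] [ 0.08  0.   -0.01]
  row 3 [ 1.76 -0.47  0.03] [ 0.08  0.   -0.01]
  row 4 [ 1.76 -0.47  0.03] [ 0.08  0.   -0.01]
  row 5 [ 1.76 -0.47  0.03] [ 0.08  0.   -0.01]
```

Call:
drive_tool(plan=[[[1.8, -0.5, 0, 0, 0, 0, 0], [1.8, -0.5, 0, 0, 0, 0, 0], [1.8, -0.5, 0, 0, 0, 0, 0], [1.8, -0.45, 0, 0, 0, 0, 0], [1.6, -0.45, 0, 0, 0, 0, 0]]])

```text
clock: 8.15
tcp_pos: [0.3269, -0.3228, 0.0938]
orientation: [0.706, 0.142, 0.693, 0.042]
wrist_force: [-0.6, -0.0, -0.6]
finger_gap: 0.0
```

```bash
python3 - <<'E'
from h import *
st()
for n in("scene","top"):
    im=env.read_camera(n);im=im[120:290,150:360] if n=="scene" else im[120:300,230:430]
    cv2.imwrite(f"pics/{n}8.png",cv2.resize(im[...,::-1],None,fx=3.3,fy=3.3,interpolation=cv2.INTER_CUBIC))
E
```

```text
{'clock': 8.15, 'joint_pos': [-1.06, 0.336, -0.308, 1.136, 0.158, -0.934], 'tau': [0.058, -45.07, 24.985, 2.758, 0.525, 0.008], 'tcp_pos': [0.327, -0.323, 0.094], 'wrist_force': [-0.571, -0.035, -0.606], 'finger_gap': 0.0}
cab [-0.2264 -0.0003] toolx [ 0.037  0.255 -0.966] tooly [0.137 0.956 0.258]
```

View pics/scene8.png

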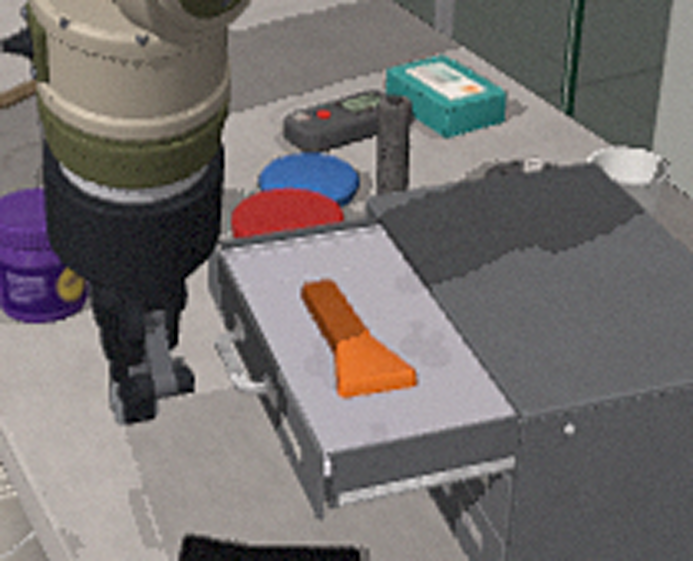

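View pics/top8.png

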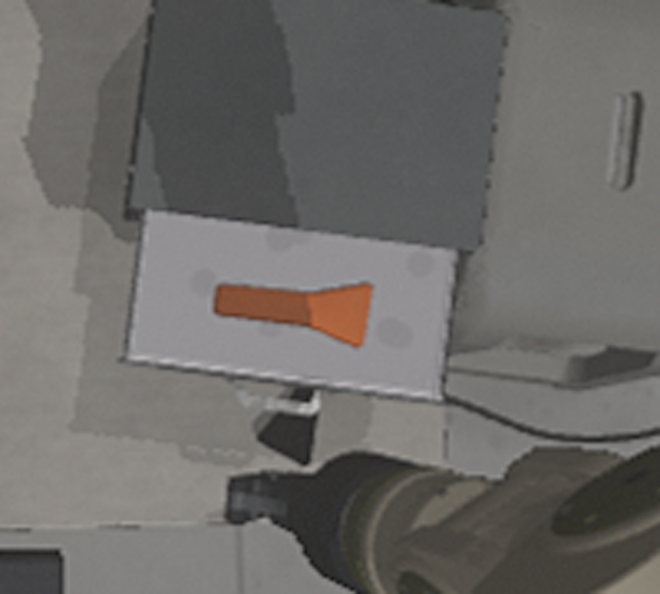

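Scraper clear on the tray (scene crop (355,340), top crop (293,312)); the closed fingers stand in front of the pull (scene crop tip (135,400), pull (240,365)). I push gently along -z of the tool.

Call:
drive_tool(plan=[[[0, 0, -0.7, 0, 0, 0, 0], [0, 0, -0.7, 0, 0, 0, 0], [0, 0, -0.7, 0, 0, 0, 0], [0, 0, -0.5, 0, 0, 0, 0], [0, 0, -0.4, 0, 0, 0, 0]]])

```text
clock: 8.67
tcp_pos: [0.2973, -0.32, 0.0969]
orientation: [0.707, 0.141, 0.692, 0.041]
wrist_force: [0.2, 0.2, 0.1]
finger_gap: -0.0001
```

Call:
drive_tool(plan=[[[0, 0, -0.4, 0, 0, 0, 0], [0, 0, -0.4, 0, 0, 0, 0], [0, 0, -0.4, 0, 0, 0, 0], [0, 0, -0.4, 0, 0, 0, 0], [0, 0, -0.4, 0, 0, 0, 0]]])

```text
clock: 9.08
tcp_pos: [0.2778, -0.3168, 0.0962]
orientation: [0.707, 0.141, 0.692, 0.041]
wrist_force: [-0.5, -0.2, -0.5]
finger_gap: 0.0003
```

Call:
drive_tool(plan=[[[0, 0, -0.5, 0, 0, 0, 0], [0, 0, -0.5, 0, 0, 0, 0], [0, 0, -0.5, 0, 0, 0, 0], [0, 0, -0.5, 0, 0, 0, 0], [0, 0, -0.5, 0, 0, 0, 0]]])

```text
clock: 9.5
tcp_pos: [0.2529, -0.3132, 0.0961]
orientation: [0.707, 0.141, 0.692, 0.041]
wrist_force: [0.9, -0.4, 0.6]
finger_gap: -0.0001
```

```bash
python3 - <<'E'
from h import *
st()
for n in("scene","top"):
    im=env.read_camera(n);im=im[120:290,150:360] if n=="scene" else im[120:300,230:430]
    cv2.imwrite(f"pics/{n}9.png",cv2.resize(im[...,::-1],None,fx=3.3,fy=3.3,interpolation=cv2.INTER_CUBIC))
E
```

```text
{'clock': 9.5, 'joint_pos': [-1.191, 0.249, -0.426, 1.121, 0.13, -1.064], 'tau': [0.644, -37.885, 23.88, 2.203, 0.457, 0.119], 'tcp_pos': [0.253, -0.313, 0.096], 'wrist_force': [0.875, -0.359, 0.563], 'finger_gap': -0.0}
cab [-0.301  -0.0015] toolx [ 0.038  0.253 -0.967] tooly [0.137 0.957 0.256]
```

View pics/scene9.png

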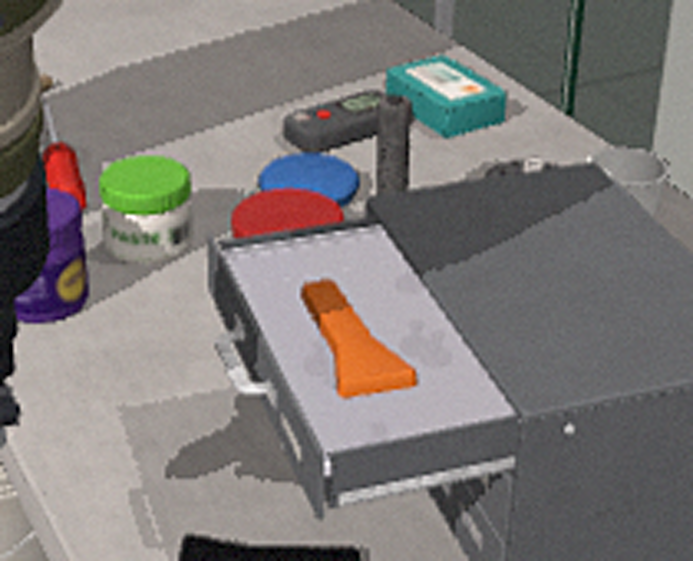

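View pics/top9.png

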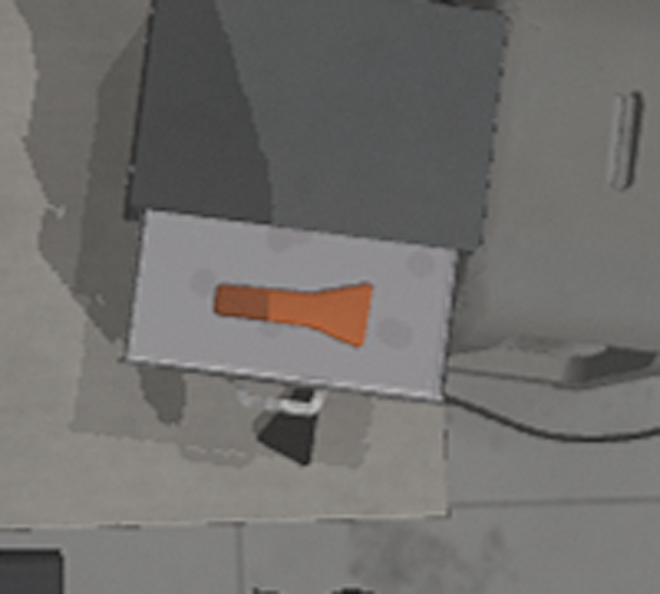

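I got the sign wrong: the tool's +z points into the cabinet, so the arm backed away to cabinet x = -0.301. It touched nothing (force <1 N) and the drawer is unchanged in both views. I return with +z.

Call:
drive_tool(plan=[[[0, 0, 1.5, 0, 0, 0, 0], [0, 0, 2, 0, 0, 0, 0], [0, 0, 2, 0, 0, 0, 0], [0, 0, 2, 0, 0, 0, 0], [0, 0, 1.5, 0, 0, 0, 0]]])

```text
clock: 10.02
tcp_pos: [0.344, -0.3265, 0.0963]
orientation: [0.707, 0.14, 0.692, 0.041]
wrist_force: [0.2, -0.5, -0.0]
finger_gap: -0.0001
```

Call:
drive_tool(plan=[[[0, 0, 0.3, 0, 0, 0, 0], [0, 0, 0.3, 0, 0, 0, 0], [0, 0, 0.3, 0, 0, 0, 0], [0, 0, 0.3, 0, 0, 0, 0], [0, 0, 0.3, 0, 0, 0, 0]]])

```text
clock: 10.43
tcp_pos: [0.357, -0.3282, 0.0963]
orientation: [0.707, 0.141, 0.692, 0.041]
wrist_force: [0.1, 0.6, -0.9]
finger_gap: 0.0003
```

Call:
drive_tool(plan=[[[0, 0, 0.3, 0, 0, 0, 0], [0, 0, 0.3, 0, 0, 0, 0], [0, 0, 0.3, 0, 0, 0, 0], [0, 0, 0.3, 0, 0, 0, 0], [0, 0, 0.3, 0, 0, 0, 0]]])

```text
clock: 10.85
tcp_pos: [0.3723, -0.3305, 0.0963]
orientation: [0.707, 0.141, 0.692, 0.041]
wrist_force: [-1.0, -0.6, -0.7]
finger_gap: -0.0001
```

```bash
python3 - <<'E'
from h import *
st()
for n in("scene","top"):
    im=env.read_camera(n);im=im[120:290,150:360] if n=="scene" else im[120:300,230:430]
    cv2.imwrite(f"pics/{n}10.png",cv2.resize(im[...,::-1],None,fx=3.3,fy=3.3,interpolation=cv2.INTER_CUBIC))
E
```

```text
{'clock': 10.85, 'joint_pos': [-0.992, 0.39, -0.219, 1.157, 0.171, -0.867], 'tau': [0.024, -47.52, 24.703, 1.853, 0.716, -0.059], 'tcp_pos': [0.372, -0.33, 0.096], 'wrist_force': [-1.007, -0.555, -0.655], 'finger_gap': -0.0}
cab [-0.1803 -0.0014] toolx [ 0.038  0.253 -0.967] tooly [0.137 0.957 0.256]
```

View pics/scene10.png

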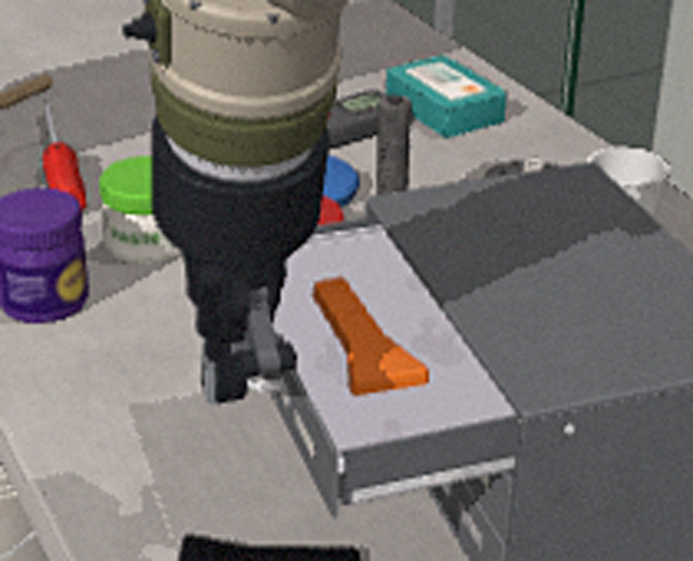

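View pics/top10.png

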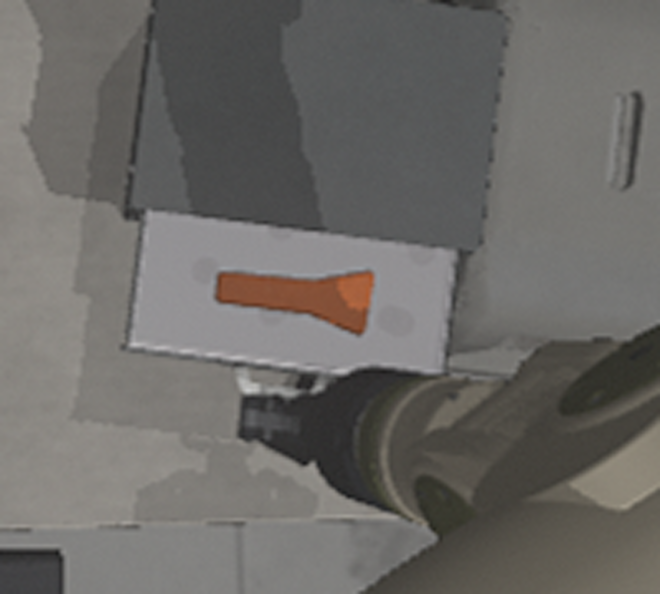

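The drawer has begun to slide with the scraper riding along (panel front at top crop (290,365), previously 385), and the fingers are on the pull. I continue.

Call:
drive_tool(plan=[[[0, 0, 0.4, 0, 0, 0, 0], [0, 0, 0.4, 0, 0, 0, 0], [0, 0, 0.4, 0, 0, 0, 0], [0, 0, 0.4, 0, 0, 0, 0], [0, 0, 0.4, 0, 0, 0, 0]]])

```text
clock: 11.37
tcp_pos: [0.3924, -0.3333, 0.0963]
orientation: [0.707, 0.141, 0.692, 0.041]
wrist_force: [-0.2, -0.0, -0.4]
finger_gap: -0.0
```

Call:
drive_tool(plan=[[[0, 0, 0.4, 0, 0, 0, 0], [0, 0, 0.4, 0, 0, 0, 0], [0, 0, 0.4, 0, 0, 0, 0], [0, 0, 0.4, 0, 0, 0, 0], [0, 0, 0.4, 0, 0, 0, 0]]])

```text
clock: 11.78
tcp_pos: [0.4122, -0.3361, 0.0964]
orientation: [0.707, 0.141, 0.692, 0.041]
wrist_force: [-0.3, -0.5, -0.4]
finger_gap: 0.0004
```

Call:
drive_tool(plan=[[[0, 0, 0.4, 0, 0, 0, 0], [0, 0, 0.4, 0, 0, 0, 0], [0, 0, 0.4, 0, 0, 0, 0], [0, 0, 0.4, 0, 0, 0, 0], [0, 0, 0.4, 0, 0, 0, 0]]])

```text
clock: 12.2
tcp_pos: [0.432, -0.339, 0.0965]
orientation: [0.707, 0.141, 0.692, 0.041]
wrist_force: [-0.6, 0.2, 0.4]
finger_gap: -0.0001
```

```bash
python3 - <<'E'
from h import *
st()
for n in("scene","top"):
    im=env.read_camera(n);im=im[120:290,150:360] if n=="scene" else im[120:300,230:430]
    cv2.imwrite(f"pics/{n}11.png",cv2.resize(im[...,::-1],None,fx=3.3,fy=3.3,interpolation=cv2.INTER_CUBIC))
E
```

```text
{'clock': 12.2, 'joint_pos': [-0.915, 0.469, -0.092, 1.191, 0.186, -0.789], 'tau': [0.068, -52.666, 25.443, 1.676, 0.782, -0.067], 'tcp_pos': [0.432, -0.339, 0.096], 'wrist_force': [-0.604, 0.237, 0.44], 'finger_gap': -0.0}
cab [-0.1201 -0.0012] toolx [ 0.038  0.253 -0.967] tooly [0.137 0.957 0.256]
```

View pics/scene11.png

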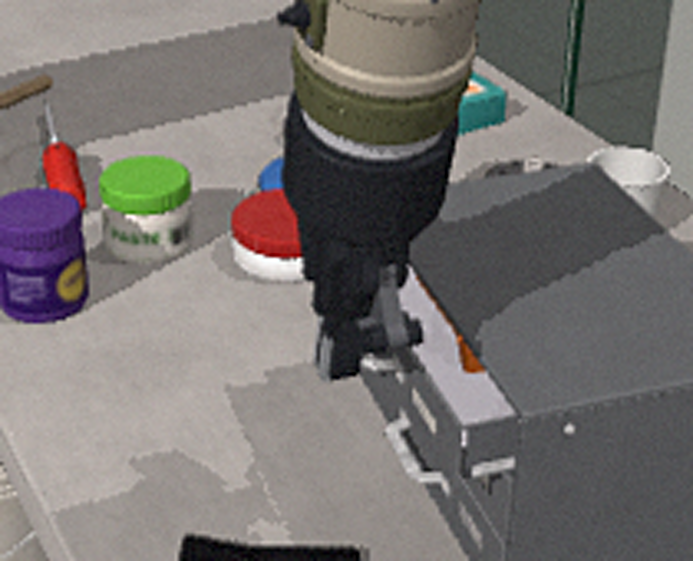

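View pics/top11.png

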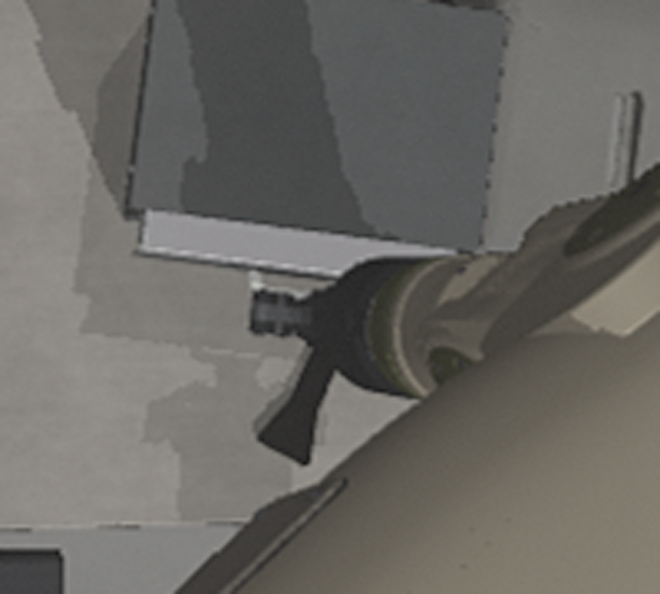

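The drawer is about 30 mm open (strip at top crop (280,240)) and the scraper is passing under the top (scene crop (470,355)). I slow down for the catch.

Call:
drive_tool(plan=[[[0, 0, 0.3, 0, 0, 0, 0], [0, 0, 0.3, 0, 0, 0, 0], [0, 0, 0.3, 0, 0, 0, 0], [0, 0, 0.3, 0, 0, 0, 0], [0, 0, 0.25, 0, 0, 0, 0]]])

```text
clock: 12.72
tcp_pos: [0.4462, -0.3409, 0.0964]
orientation: [0.707, 0.141, 0.692, 0.041]
wrist_force: [-0.5, 0.1, -1.2]
finger_gap: 0.0002
```

Call:
drive_tool(plan=[[[0, 0, 0.15, 0, 0, 0, 0], [0, 0, 0.15, 0, 0, 0, 0], [0, 0, 0.15, 0, 0, 0, 0], [0, 0, 0.15, 0, 0, 0, 0], [0, 0, 0.15, 0, 0, 0, 0]]])

```text
clock: 13.13
tcp_pos: [0.4517, -0.3418, 0.0965]
orientation: [0.705, 0.141, 0.693, 0.041]
wrist_force: [-7.2, -0.6, 2.8]
finger_gap: -0.0001
```

At the catch now (7 N). I push through it slowly.

Call:
drive_tool(plan=[[[0, 0, 0.15, 0, 0, 0, 0], [0, 0, 0.15, 0, 0, 0, 0], [0, 0, 0.15, 0, 0, 0, 0], [0, 0, 0.15, 0, 0, 0, 0], [0, 0, 0.1, 0, 0, 0, 0]]])

```text
clock: 13.55
tcp_pos: [0.461, -0.3432, 0.0966]
orientation: [0.707, 0.141, 0.692, 0.041]
wrist_force: [-0.0, 0.4, -0.8]
finger_gap: -0.0
```

```bash
python3 - <<'E'
from h import *
st()
E
```

```text
{'clock': 13.55, 'joint_pos': [-0.881, 0.509, -0.026, 1.21, 0.193, -0.756], 'tau': [-0.164, -54.867, 25.912, 1.717, 0.628, -0.008], 'tcp_pos': [0.461, -0.343, 0.097], 'wrist_force': [-0.01, 0.408, -0.785], 'finger_gap': -0.0}
cab [-0.0908 -0.0012] toolx [ 0.039  0.253 -0.967] tooly [0.136 0.957 0.256]
```

The force dropped to zero, so the drawer appears to have snapped past the catch. I back off and look.

Call:
drive_tool(plan=[[[0, 0, -1, 0, 0, 0, 0], [0, 0, -2, 0, 0, 0, 0], [0, 0, -2.5, 0, 0, 0, 0], [0, 0, -3, 0, 0, 0, 0], [0, 0, -3, 0, 0, 0, 0]]])

```text
clock: 13.97
tcp_pos: [0.3452, -0.326, 0.0962]
orientation: [0.707, 0.14, 0.692, 0.042]
wrist_force: [0.0, -0.6, 0.2]
finger_gap: -0.0002
```

Call:
drive_tool(plan=[[[-3, 0.8, 0, 0, 0, 0, 0], [-3, 0.8, 0, 0, 0, 0, 0], [-3, 0.8, 0, 0, 0, 0, 0], [-1, 0.2, 0, 0, 0, 0, 0], [0, 0, 0, 0, 0, 0, 0]]])

```text
clock: 14.38
tcp_pos: [0.3467, -0.3285, 0.2024]
orientation: [0.708, 0.139, 0.691, 0.04]
wrist_force: [0.6, 0.4, -0.9]
finger_gap: -0.0
```

```bash
python3 - <<'E'
from h import *
st()
for n in("scene","top"):
    im=env.read_camera(n);cv2.imwrite(f"pics/{n}12f.png",im[...,::-1]);im=im[120:290,190:400] if n=="scene" else im[90:270,230:430]
    cv2.imwrite(f"pics/{n}12.png",cv2.resize(im[...,::-1],None,fx=3.3,fy=3.3,interpolation=cv2.INTER_CUBIC))
for op in(0,.005,.013): print(op,[proj("scene",[*c2w([-.079-op,y]),.108]).round(1).tolist() for y in(-.025,.025)],proj("top",[*c2w([-.079-op,0]),.108]).round(1), proj("top",[*c2w([-.067-op,0.05]),.1265]).round(1))
E
```

```text
{'clock': 14.383, 'joint_pos': [-1.032, 0.281, -0.1, 1.386, 0.164, -0.906], 'tau': [-0.055, -44.272, 27.567, 2.663, 0.546, -0.009], 'tcp_pos': [0.347, -0.329, 0.202], 'wrist_force': [0.603, 0.368, -0.874], 'finger_gap': -0.0}
cab [-0.2059 -0.0031] toolx [ 0.042  0.248 -0.968] tooly [0.136 0.958 0.252]
0 [[279.5, 228.5], [268.6, 212.9]] [319.9 196.4] [297.5 187.3]
0.005 [[276.7, 229.1], [266.0, 213.4]] [319.7 198.8] [297.2 189.8]
0.013 [[272.3, 230.0], [261.8, 214.2]] [319.3 202.6] [296.8 193.7]
```

View pics/scene12.png

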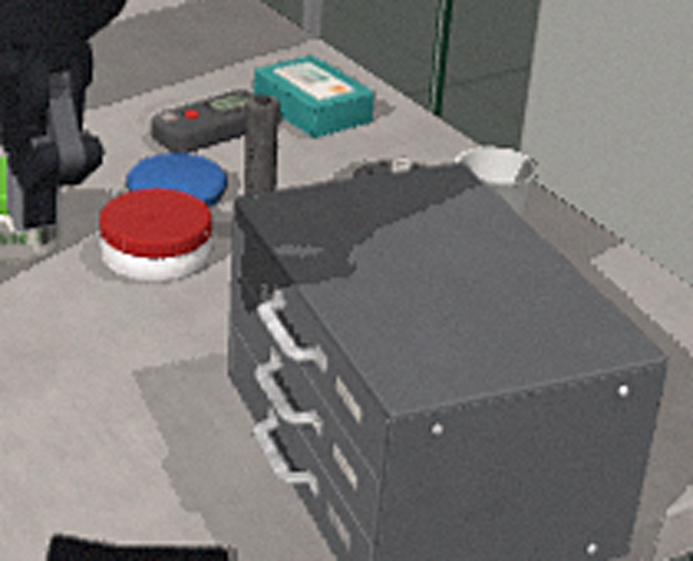

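View pics/top12.png

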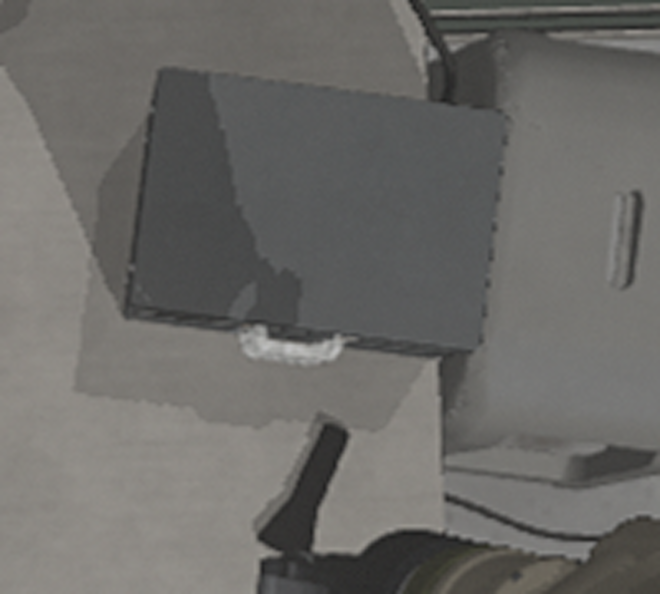

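View pics/top12f.png

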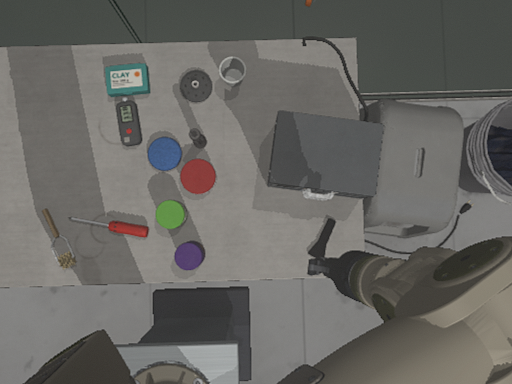

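The top drawer's front is flush with the two below it, and its pull (scene crop (290,330)) lines up with theirs. In the top view the torch (197,138), tin (198,176) and jar (170,214) are where they started, and the gripper is clear. I hand in.

```bash
python3 - <<'E'
from h import *
print(env.hand_in(),env.get_state()["clock"])
E
```

```text
the job is handed in; nothing more can be done
the job is handed in; nothing more can be done
```

The orange scraper is lying flat on the tray in the top drawer, let go of. The drawer is pushed home past its catch, and I handed in at about 14.5 s of the 48 s allowed.

- **Scraper:** I gripped it across its middle with the tool leaned about 15°, palm to the right, to stay clear of the hose. I set it down on a light contact of 6.7 N and let go. Pictures afterwards showed it flat and central in the tray, and it rode along under the cabinet top as the drawer closed.
- **Drawer:** I pushed slowly with the closed fingers on the pull. The force read about 7 N at the catch and then dropped to zero. After I backed off, the front sat flush with the two lower drawers.
- **Surroundings:** the torch, tin and jar were at the same pixels in the top view as at the start. The black look-alike was not touched. The gripper was clear of everything at the end.
- **What went wrong:** my first push moved the wrong way because of a sign slip on the tool's z axis. The arm backed away about 7 cm in free space, and neither the forces nor the pictures showed any contact.
- **Not checked directly:** the hose is outside both camera views, so I only know the arm stayed clear of it from the geometry and from joint torques with no sign of contact. I could not see the scraper once the drawer was shut.

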